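Seat a measuring microphone in the coupler bore

ROBOT

A 6-joint arm with a two-finger parallel gripper is mounted at the origin on the work surface. World frame = base frame: x ahead of the robot, y to its left, z up, the work surface at z = 0. Lengths are in m, angles in rad, forces in N, time in s.
With the tool pointing down it reaches from about 0.225 to 0.875 m from the base axis. Payload 3.4 kg.
Tool frame: the origin (TCP) lies on the mounting face of the last link; the fingertips stand 173 mm ahead of it and the grasp point (between the pads) lies 155 mm ahead of it; z points along the fingers, y is the line along which they close (so a half turn about z gives the same grasp; the last joint's range is limited). The gripper opens to 85 mm and grips with 20 to 120 N. Pads are 22 mm wide; open, the fingers measure 114 mm over their backs; the gripper's body (76 mm by 85 mm) begins 54 mm behind the grasp point. The pads swing forward as they close: fully open they stand 13 mm farther back than shut.
Start: joints at [1.004, 0.276, 1.505, -0, 1.361, -0.121], TCP at [0.248, 0.519, 0.405] pointing down, gripper open.
Joint ranges: [-2.89, 2.89], [-0.75, 2.08], [0.22, 2.7], [-1.18, 4.32], [0.11, 2.71], [-2.7, 2.7]. Speed limits (rad/s): [2.57, 2.57, 3.14, 3.14, 3.14, 3.14].

INTERFACE

Orientations are given as a unit quaternion [w, x, y, z].
In Python, from rig import manip gives the robot as it stands.
- The arm moves only by the tool carry_out, never from a script. Its arguments are lists of equal length, an entry for each row: "linear": the shift along the world's x, y, z each as a share of 500 mm, from -1 to 1, a list of three; "angular": the turn, a rotation vector about the world's x, y, z each as a share of 0.08 rad, from -1 to 1, a list of three; "hand": the opening, from 0 (shut) to 1 (fully open). In form: {"linear": [[x, y, z], ...], "angular": [[rx, ry, rz], ...], "hand": [hand, ...]}. A call has 1 to 8 rows; each row shifts and turns the commanded pose from where the row before left it; what a row does not reach is not made up. A row lasts 1/12 s, in which the tool goes at most 41.7 mm and 7.16 degrees, less where a joint would pass 70% of its speed; a pose out of reach is approached as far as the arm can. A call with a number of a shift or a turn outside -1 to 1 is refused whole. A call with a gripper value outside its range is refused whole. The fingers move at their own pace and stop on an object; "force" is the grip in N (left out, the last holds). Time passes only in rows, so rows that do not move let the fingers close. It gives the time, the measured TCP pose, the force, the opening and the grip force at its end, in the units of the state.
- manip.get_state(): the state, without advancing time (a new reading comes with each control period).
- manip.get_image(name): name is "side" or "top" or "wrist"; returns the picture (420x560x3 uint8, red, green, blue); there is no depth.
- manip.camera_params(name): a dict with "fx", "fy", "cx", "cy" (pixels), "k1" (the pictures are not rectified: a ray, as slopes to the right and down, at radius r is drawn at 1 + k1 r^2 times it, then the intrinsics apply), "view" (4x4, takes a point from world to camera coordinates); the wrist camera has in their place "hand_eye" (4x4, takes a point from camera to tool coordinates, whose origin is the TCP and whose axes are the flange's). Camera axes: x right, y down, z forward; pixel columns grow to the right and rows downward; lengths in m; the calibration is good to about 2 mm. A picture is of the moment at which its call begins: read the wrist's pose just before it. camera_params takes no time and is no camera call.
- manip.sign_off(): hands the job in; it is judged then, once.
The state is a dict: "clock": time; "qpos": joint angles; "qd": joint speeds; "effort": joint torques, N m; "position": TCP position; "ee_rot": TCP orientation; "contact_force": force on the tool from outside, world axes, zero at the start; "moment": the same for the moment, N m; "width": finger opening in m; "gripper_force": force on a finger pad.
Only numpy, scipy, OpenCV 4.12 (cv2) and the standard library are available. Lean on these libraries where they do the work, as an engineer would, in place of code of your own. Each camera call takes 0.05 s, during which the arm holds its last target. There are 200 camera calls.

TASK

Draw the measuring microphone out of its sloping rest, set its thin end into the small bore in the coupler's steel slide and push it down, firmly but without ramming it, until its collar sits fully home on the slide. Leave it standing there, let go, and leave the other things on the bench where they lie.

Things in the scene. Friction and masses are not known exactly. Their poses are not given: they have to be found in the camera images.
- mic: Metal microphone, 118 mm long, 63-120 g. Origin: centre of its thin end; z along its axis to the thick end. Along z: shaft 12 mm dia. 0-40 mm (tapered from 8 mm dia. over the first 3 mm), collar 20 mm dia. 40-44, body 16 mm dia. 44-110 (grip here), connector 10 mm dia. 110-118. Starts thin end down in the rest, leaning with its sleeve (to 3 deg), collar on its mouth.
- rest: Aluminium rest fixed to the bench: base plate 95 x 70 x 10 mm (x -43 to +53) with a sleeve leaning 20 degrees from the vertical, mouth towards its own -x. Sleeve bore 14 mm, outside 22 mm, 45 mm long, a loose fit: the microphone must be drawn out 40 mm along the sleeve axis. Origin at bench height.
- rest_mouth (a point): Centre of the mouth of the rest's sleeve, about 66 mm above the bench. Its axes are the rest's, not the sleeve's.
- coupler: Dark steel block fixed to the bench, 56 (x) x 110 (y) mm, 62 mm high; window 26 (x) x 60 (y) mm in the middle of its top. Origin: centre of its underside, z up. In the window is a steel slide with one upright round bore. When home, the collar rests on the slide and the thin end is 20 mm above the bench. More than 60 N between microphone and block would break it.
- coupler_window (a point): Middle of the window at the height of the slide's flat top, 60 mm above the bench; axes as the block. NOT the bore: the bore (14 mm dia., 1.5 mm chamfer, 50 mm deep) is at x = 0 but up to 10 mm either way along y; not reported, find it by touch or sight. The slide stays put. From 22 mm deep, a plunger resists the thin end with about 9 N friction, and stays where pushed.
- earcup_ring: Bystander: white plastic ring lying flat, 90 mm outside, 12 mm high. Origin at the centre of its underside.
- driver: Bystander: small black loudspeaker driver, a disc of 40 mm diameter, 12 mm high. Origin at the centre of its underside.
- penlight: Bystander: slim metal penlight lying along its x, 120 mm long, 13 mm thick. Origin under its middle.
- glue: Bystander: white bottle with a yellow cap, 52 mm in diameter, 100 mm tall. Origin at the centre of its underside.
- screwdriver: Bystander: screwdriver, 160 mm long, lying along its x.
- yoke: Bystander: U-shaped aluminium headband yoke lying flat, about 75 x 102 mm, 10 mm high. Origin under its middle.

How it is judged:
On the way:
1. the microphone has been drawn out of the rest: its thin end is above the sleeve's mouth (z of mic in the frame of rest_mouth above 0.005 m), for 0.1 s.
At the end, for the whole second after the job is handed in: The microphone stands upright (within 0.07 rad) and still in the bore of the coupler, thin end down, its collar on the slide to within 2.5 mm (thin end between 15 and 22.5 mm above the bench, within 6 mm of the coupler's centre line and 16 mm along it), and is let go (z of mic in the frame of coupler between 0.015 and 0.0225 m and x of mic in the frame of coupler between -0.006 and 0.006 m and y of mic in the frame of coupler between -0.016 and 0.016 m and angle between mic's own z axis and vertical below 0.07 rad and linear speed of mic below 0.02 m/s); the robot touches nothing.
It fails at once if the microphone is rammed: pressed on the coupler with more than 60 N (contact force between mic and coupler above 60 N).
It fails at once if another thing on the bench is shifted by more than 30 mm (distance of any of earcup_ring, driver, penlight, glue, screwdriver, yoke from where it was at the start of the episode above 0.03 m).
It also fails if it takes over 54 s, if anything falls off the work surface, if the arm or the gripper's body presses on something with over 40 N, if the wrist force passes 120 N, or if a joint passes its speed limit or range.

## Working session

There is one attempt and no reset: what is moved stays moved. The work goes in short steps, Python scripts to look and compute and a tool call to move; the robot and the scene stay as the last step left them, time stands still between calls to the robot, and variables do not carry over. Pictures are saved under pics/ and viewed, at most 10 in all, crops included, and the job is handed in when it is done.

Besides the shell and the picture viewer there is one more tool, called after ">>>" in YAML: its name, and indented under it one key for each argument. carry_out: Moves the arm, as the interface text tells. Its arguments: {"type":"object","properties":{"linear":{"type":"array"},"angular":{"type":"array"},"hand":{"type":"array"},"force":{"type":"number"}},"required":["linear","angular","hand"]}

```bash
ls; mkdir -p pics
python3 - <<'E'
from rig import manip
import cv2,numpy as np
s=manip.get_state();print(s)
for n in("side","top"):
    im=manip.get_image(n);cv2.imwrite(f"pics/{n}0.png",im[...,::-1]);print(n,manip.camera_params(n))
print(manip.camera_params("wrist"))
E
```

```text
pics
{'clock': 0.0, 'qpos': array([ 1.00398345e+00,  2.76617211e-01,  1.50614621e+00,  1.46508574e-05,
        1.36069952e+00, -1.21007669e-01]), 'qd': array([ 0.00136819, -0.00127019, -0.00178461,  0.00010049, -0.00193205,
       -0.00134068]), 'effort': array([ 1.46727354e-03, -4.16756094e+01, -2.45806092e+01, -2.01236671e-04,
        1.11288676e-02, -1.41925059e-05]), 'position': array([0.2478234 , 0.51861944, 0.40382153]), 'ee_rot': array([-3.22046890e-04,  2.21062744e-01,  9.75259139e-01, -8.77970075e-04]), 'contact_force': array([ 0.02446632,  0.26163482, -0.64946576]), 'moment': array([-0.0158532 ,  0.0192063 , -0.00377257]), 'gripper_force': 0.0, 'width': 0.08554692838496973}
side {'fx': 407.04386765882765, 'fy': 407.04386765882765, 'cx': 279.0505589042576, 'cy': 205.88276516021386, 'k1': -0.1041392347030077, 'view': array([[-0.99537404, -0.09445884,  0.01755137,  0.56113322],
       [-0.07285967,  0.62306689, -0.7787677 ,  0.08815596],
       [ 0.06262582, -0.77644393, -0.62706684,  0.83678059],
       [ 0.        ,  0.        ,  0.        ,  1.        ]])}
top {'fx': 467.26
[... 246 characters left out ...]
e-04, -7.49693717e-02,
         5.65827568e-01],
       [ 7.49565340e-02, -1.64966927e-02, -9.97050338e-01,
         1.03129052e+00],
       [ 0.00000000e+00,  0.00000000e+00,  0.00000000e+00,
         1.00000000e+00]])}
{'fx': 334.83069758489, 'fy': 334.83069758489, 'cx': 276.5962250668471, 'cy': 207.57651264011895, 'k1': -0.05210315246161961, 'hand_eye': array([[ 1.44201872e-03, -9.47591369e-01, -3.19481638e-01,
         8.23066194e-02],
       [ 9.99998922e-01,  1.27844077e-03,  7.21724508e-04,
         9.57921054e-05],
       [-2.75461563e-04, -3.19482335e-01,  9.47592192e-01,
         2.98983298e-02],
       [ 0.00000000e+00,  0.00000000e+00,  0.00000000e+00,
         1.00000000e+00]])}
```

View pics/side0.png

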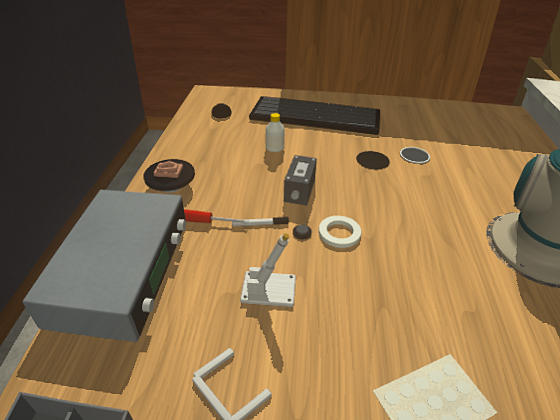

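View pics/top0.png

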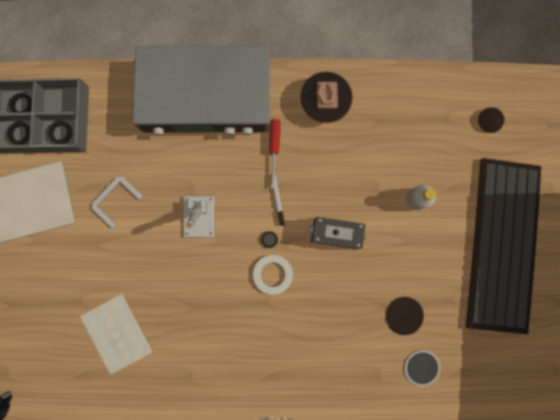

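The side view shows the mic leaning in the rest, with its connector near (285,238), and the coupler at (300,180). In the top view the rest is at (198,217) and the coupler at (338,233), with the bore near (336,232). I'll enlarge these regions.

Run:
```python
import cv2,numpy as np
t=cv2.imread("pics/top0.png");s=cv2.imread("pics/side0.png")
def c(im,x,y,w,h):return cv2.resize(im[y:y+h,x:x+w],(400,300),interpolation=cv2.INTER_CUBIC)
o=np.vstack([np.hstack([c(t,170,187,60,45),c(t,308,210,60,45)]),np.hstack([c(s,230,228,100,75),c(s,270,150,60,45)])])
cv2.imwrite("pics/crop0.png",o)
```

```text
(no output)
```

View pics/crop0.png

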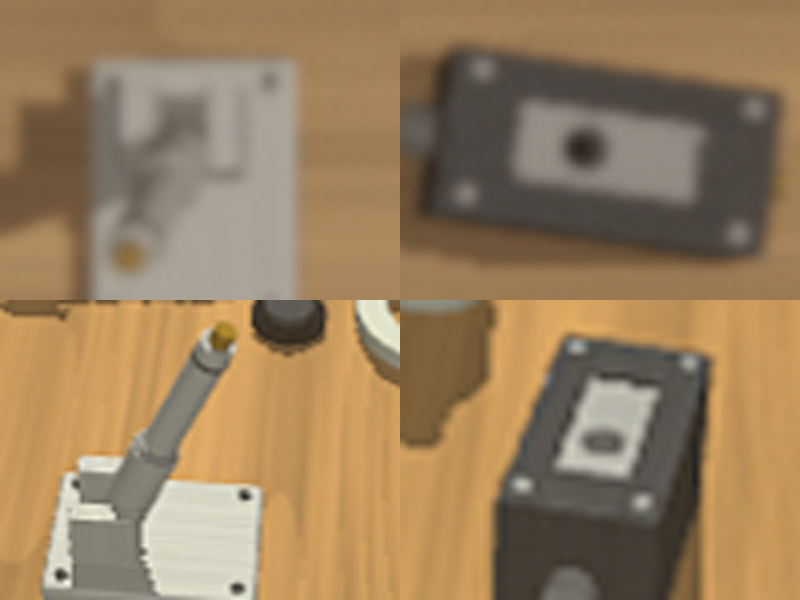

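```bash
cat > h.py <<'E'
import numpy as np,cv2
from rig import manip
from scipy.spatial.transform import Rotation as R
def cam(n,pose=None):
    p=manip.camera_params(n);K=np.array([[p['fx'],0,p['cx']],[0,p['fy'],p['cy']],[0,0,1.]])
    if n=="wrist":
        pos,q=pose;T=np.eye(4);T[:3,:3]=R.from_quat(np.r_[q[1:],q[0]]).as_matrix();T[:3,3]=pos
        W=T@p['hand_eye']
    else: W=np.linalg.inv(p['view'])
    return K,np.array([p['k1'],0,0,0.]),W
def ray(c,uv):
    K,d,W=c;x=cv2.undistortPoints(np.array([[uv]],float),K,d)[0,0]
    v=W[:3,:3]@np.r_[x,1];return W[:3,3],v/np.linalg.norm(v)
def plane(c,uv,z):
    o,v=ray(c,uv);return o+v*(z-o[2])/v[2]
def tri(rs):
    A=0;b=0
    for o,v in rs:
        P=np.eye(3)-np.outer(v,v);A=A+P;b=b+P@o
    x=np.linalg.solve(A,b);return x,[np.linalg.norm((np.eye(3)-np.outer(v,v))@(x-o)) for o,v in rs]
def proj(c,X):
    K,d,W=c;V=np.linalg.inv(W);return cv2.projectPoints(np.atleast_2d(X).astype(float),cv2.Rodrigues(V[:3,:3])[0],V[:3,3],K,d)[0][:,0]
E
python3 - <<'E'
from h import *
np.set_printoptions(precision=4,suppress=True)
t,s=cam("top"),cam("side")
f=lambda x,y,sc,ox,oy:((x+.5)/sc-.5+ox,(y+.5)/sc-.5+oy)
k=20/3
print("tip",tri([ray(t,f(127,257,k,170,187)),ray(s,f(224,34,4,230,228))]))
print("mouth z66 side",plane(s,f(154,150,4,230,228),.066))
b=f(185,149,k,308,210);b2=f(203,140,k,270,150)
print("bore",tri([ray(t,b),ray(s,b2)]),plane(t,b,.059),plane(s,b2,.059))
T=cv2.imread("pics/top0.png");S=cv2.imread("pics/side0.png")
hsv=cv2.cvtColor(T,cv2.COLOR_BGR2HSV)
def big(m,x,y,w,h):
    z=np.zeros_like(m);z[y:y+h,x:x+w]=m[y:y+h,x:x+w]
    c=max(cv2.findContours(z,cv2.RETR_EXTERNAL,cv2.CHAIN_APPROX_NONE)[0],key=cv2.contourArea)
    return c,cv2.boxPoints(cv2.minAreaRect(c))
c,bx=big(((hsv[...,1]<60)&(hsv[...,2]>110)).astype(np.uint8),175,190,45,55)
print("plate px",bx,cv2.contourArea(c));print(np.array([plane(t,p,.010) for p in bx]))
c,bx=big((hsv[...,2]<95).astype(np.uint8),308,212,60,40)
c2,bx2=big(((hsv[...,1]<60)&(hsv[...,2]>110)).astype(np.uint8),320,220,36,25)
print("coupler",bx);print(np.array([plane(t,p,.062) for p in bx]));print("slide",np.array([plane(t,p,.060) for p in bx2]))
E
```

```text
tip (array([0.5398, 0.1708, 0.1372]), [np.float64(0.00040351352384815814), np.float64(0.00040351352384811493)])
mouth z66 side [0.5676 0.1709 0.066 ]
bore (array([ 0.5293, -0.134 ,  0.0609]), [np.float64(0.000299121105969659), np.float64(0.0002991211059696911)]) [ 0.5297 -0.1342  0.059 ] [ 0.5291 -0.1368  0.059 ]
plate px [[184. 196.]
 [214. 196.]
 [214. 236.]
 [184. 236.]] 1160.5
[[0.6141 0.2042 0.01  ]
 [0.614  0.1355 0.01  ]
 [0.5227 0.1347 0.01  ]
 [0.5227 0.203  0.01  ]]
coupler [[306.4784 241.9553]
 [310.0477 216.2566]
 [364.6881 223.8456]
 [361.1188 249.5443]]
[[ 0.508  -0.071   0.062 ]
 [ 0.5637 -0.0791  0.062 ]
 [ 0.5471 -0.1983  0.062 ]
 [ 0.4913 -0.1897  0.062 ]]
slide [[ 0.5206 -0.1098  0.06  ]
 [ 0.5457 -0.1138  0.06  ]
 [ 0.5369 -0.1724  0.06  ]
 [ 0.5117 -0.1683  0.06  ]]
```

```bash
cat >> h.py <<'E'
def todo(pos,x,y,z):
    s=manip.get_state();q=s['ee_rot'];R0=R.from_quat(np.r_[q[1:],q[0]])
    R1=R.from_matrix(np.c_[x,y,z])
    print("clock",s['clock'],"pos",s['position'].round(4),"lin total share",((np.array(pos)-s['position'])/.5).round(4),"rot total share",((R1*R0.inv()).as_rotvec()/.08).round(3))
def frame(u,y=(0,1,0)):
    z=-np.array(u)/np.linalg.norm(u);y=np.array(y)-np.dot(y,z)*z;y/=np.linalg.norm(y);return np.cross(y,z),y,z
E
python3 - <<'E'
from h import *
u=np.array([-.357,0,.934]);u/=np.linalg.norm(u);tip=np.array([.5398,.1708,.1372])
todo(tip-.038*u+.275*u,*frame(u))
E
```

```text
clock 0.1 pos [0.2478 0.5186 0.4039] lin total share [ 0.4147 -0.6957 -0.0907] rot total share [-0.998 -4.495  5.514]
```

>>> carry_out:
  linear:
    - [0.0346,-0.058,-0.0076]
    - [0.0346,-0.058,-0.0076]
    - [0.0346,-0.058,-0.0076]
    - [0.0346,-0.058,-0.0076]
    - [0.0346,-0.058,-0.0076]
    - [0.0346,-0.058,-0.0076]
    - [0.0346,-0.058,-0.0076]
    - [0.0346,-0.058,-0.0076]
  angular:
    - [-0.083,-0.375,0.46]
    - [-0.083,-0.375,0.46]
    - [-0.083,-0.375,0.46]
    - [-0.083,-0.375,0.46]
    - [-0.083,-0.375,0.46]
    - [-0.083,-0.375,0.46]
    - [-0.083,-0.375,0.46]
    - [-0.083,-0.375,0.46]
  hand: [1,1,1,1,1,1,1,1]

```text
clock: 0.77
position: [0.3866, 0.2853, 0.3739]
ee_rot: [0.123, 0.073, 0.99, 0.0]
contact_force: [0.7, -0.2, -0.0]
width: 0.0854
gripper_force: 0.0
```

>>> carry_out:
  linear:
    - [0.0346,-0.058,-0.0076]
    - [0.0346,-0.058,-0.0076]
    - [0.0346,-0.058,-0.0076]
    - [0.0346,-0.058,-0.0076]
    - [0,0,0]
    - [0,0,0]
  angular:
    - [-0.083,-0.375,0.46]
    - [-0.083,-0.375,0.46]
    - [-0.083,-0.375,0.46]
    - [-0.083,-0.375,0.46]
    - [0,0,0]
    - [0,0,0]
  hand: [1,1,1,1,1,1]

```text
clock: 1.27
position: [0.4558, 0.1692, 0.3585]
ee_rot: [0.181, 0.002, 0.984, 0.001]
contact_force: [0.0, 0.2, -0.9]
width: 0.0854
gripper_force: 0.0
```

Run:
```python
from h import *
u=np.array([-.357,0,.934]);u/=np.linalg.norm(u);tip=np.array([.5398,.1708,.1372])
todo(tip-.038*u+.155*u,*frame(u))
s=manip.get_state();im=manip.get_image("wrist");c=cam("wrist",(s['position'],s['ee_rot']))
cv2.imwrite("pics/w1.png",im[...,::-1]);print(proj(c,[tip,tip-.074*u]))
```

```text
clock 1.2667 pos [0.4558 0.1692 0.3585] lin total share [ 0.0845  0.0032 -0.224 ] rot total share [-0.021 -0.016  0.041]
[[278.26130967 224.69697689]
 [277.77157799 193.59678018]]
```

View pics/w1.png

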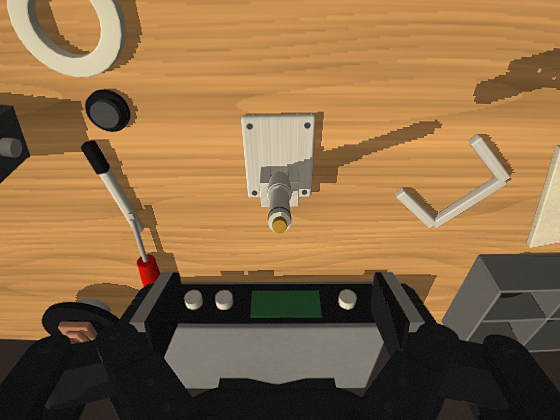

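The wrist view shows the mic's gold end at (280,226), within 2 px of the predicted position, so the pose estimate is good. I'll descend along the axis and grip.

>>> carry_out:
  linear:
    - [0.0141,0.001,-0.0373]
    - [0.0141,0.001,-0.0373]
    - [0.0141,0.001,-0.0373]
    - [0.0141,0.001,-0.0373]
    - [0.0141,0.001,-0.0373]
    - [0.0141,0.001,-0.0373]
    - [0,0,0]
    - [0,0,0]
  angular:
    - [0,0,0]
    - [0,0,0]
    - [0,0,0]
    - [0,0,0]
    - [0,0,0]
    - [0,0,0]
    - [0,0,0]
    - [0,0,0]
  hand: [1,1,1,1,1,1,0.6,0.5]
  force: 50

```text
clock: 1.98
position: [0.4971, 0.175, 0.2464]
ee_rot: [0.18, -0.001, 0.984, 0.001]
contact_force: [0.4, 0.5, -0.1]
width: 0.0639
gripper_force: 0.0
```

>>> carry_out:
  linear:
    - [0,0,0]
    - [0,0,0]
    - [0,0,0]
    - [0,0,0]
    - [0,0,0]
    - [0,0,0]
    - [0,0,0]
    - [0,0,0]
  angular:
    - [0,0,0]
    - [0,0,0]
    - [0,0,0]
    - [0,0,0]
    - [0,0,0]
    - [0,0,0]
    - [0,0,0]
    - [0,0,0]
  hand: [0.4,0.3,0.2,0.1,0,0,0,0]
  force: 50

```text
clock: 2.65
position: [0.4979, 0.1733, 0.2484]
ee_rot: [0.183, -0.0, 0.983, 0.001]
contact_force: [-1.8, -3.5, 6.2]
width: 0.0147
gripper_force: 48.4
```

>>> carry_out:
  linear:
    - [-0.0071,0,0.0187]
    - [-0.0071,0,0.0187]
    - [-0.0071,0,0.0187]
    - [-0.0071,0,0.0187]
    - [-0.0071,0,0.0187]
    - [-0.0071,0,0.0187]
    - [-0.0071,0,0.0187]
    - [0,0,0]
  angular:
    - [0,0,0]
    - [0,0,0]
    - [0,0,0]
    - [0,0,0]
    - [0,0,0]
    - [0,0,0]
    - [0,0,0]
    - [0,0,0]
  hand: [0,0,0,0,0,0,0,0]
  force: 50

```text
clock: 3.32
position: [0.4729, 0.1742, 0.3152]
ee_rot: [0.184, -0.001, 0.983, 0.002]
contact_force: [0.3, -0.2, -0.3]
width: 0.015
gripper_force: 48.3
```

Run:
```python
from h import *
# tool vertical, over bore: grasp at s~80 ; thin end 35mm above slide
todo([.5295,-.1345,.062+.035+.08+.155],*frame([0,0,1]))
print(manip.get_state()['contact_force'])
```

```text
clock 3.3167 pos [0.4729 0.1742 0.3152] lin total share [ 0.1132 -0.6174  0.0335] rot total share [-0.043  4.624 -0.013]
[ 0.25560572 -0.19225549 -0.34395556]
```

>>> carry_out:
  linear:
    - [0.0081,-0.0441,0.006]
    - [0.0081,-0.0441,0.006]
    - [0.0081,-0.0441,0.006]
    - [0.0081,-0.0441,0.006]
    - [0.0081,-0.0441,0.001]
    - [0.0081,-0.0441,0.001]
    - [0.0081,-0.0441,0.001]
    - [0.0081,-0.0441,0.001]
  angular:
    - [0,0.33,0]
    - [0,0.33,0]
    - [0,0.33,0]
    - [0,0.33,0]
    - [0,0.33,0]
    - [0,0.33,0]
    - [0,0.33,0]
    - [0,0.33,0]
  hand: [0,0,0,0,0,0,0,0]

```text
clock: 3.98
position: [0.5055, -0.0036, 0.3267]
ee_rot: [0.077, -0.0, 0.997, 0.001]
contact_force: [0.5, -0.6, -0.9]
width: 0.0148
gripper_force: 48.2
```

>>> carry_out:
  linear:
    - [0.0081,-0.0441,0.001]
    - [0.0081,-0.0441,0.001]
    - [0.0081,-0.0441,0.001]
    - [0.0081,-0.0441,0.001]
    - [0.0081,-0.0441,0.001]
    - [0.0081,-0.0441,0.001]
    - [0,0,0]
    - [0,0,0]
  angular:
    - [0,0.33,0]
    - [0,0.33,0]
    - [0,0.33,0]
    - [0,0.33,0]
    - [0,0.33,0]
    - [0,0.33,0]
    - [0,0,0]
    - [0,0,0]
  hand: [0,0,0,0,0,0,0,0]

```text
clock: 4.65
position: [0.5301, -0.1358, 0.3292]
ee_rot: [-0.002, 0.001, 1.0, 0.001]
contact_force: [-0.5, 0.6, -0.6]
width: 0.0148
gripper_force: 48.4
```

Run:
```python
from h import *
todo([.5295,-.1345,.332],*frame([0,0,1]))
s=manip.get_state();c=cam("wrist",(s['position'],s['ee_rot']))
w=manip.get_image("wrist");d=manip.get_image("side")
p=s['position'];print(proj(c,[p-[0,0,.235],p-[0,0,.195],[.5295,-.1345,.06]]),proj(cam("side"),[p-[0,0,.235],p-[0,0,.195],[.5295,-.1345,.06]]))
o=np.hstack([cv2.resize(w[150:350,190:370],(396,440)),cv2.resize(d[110:210,255:345],(396,440),interpolation=cv2.INTER_CUBIC)])
cv2.imwrite("pics/a2.png",o[...,::-1]);cv2.imwrite("pics/s2.png",d[...,::-1]);cv2.imwrite("pics/w2.png",w[...,::-1])
```

```text
clock 4.65 pos [ 0.5301 -0.1358  0.3292] lin total share [-0.0013  0.0026  0.0055] rot total share [-0.032 -0.049  0.019]
[[275.23931903 227.68105016]
 [275.15353535 254.92692757]
 [277.04316594 210.03631602]] [[300.30951501 157.78034128]
 [301.20294854 142.29639472]
 [299.81678302 170.74382671]]
```

View pics/a2.png

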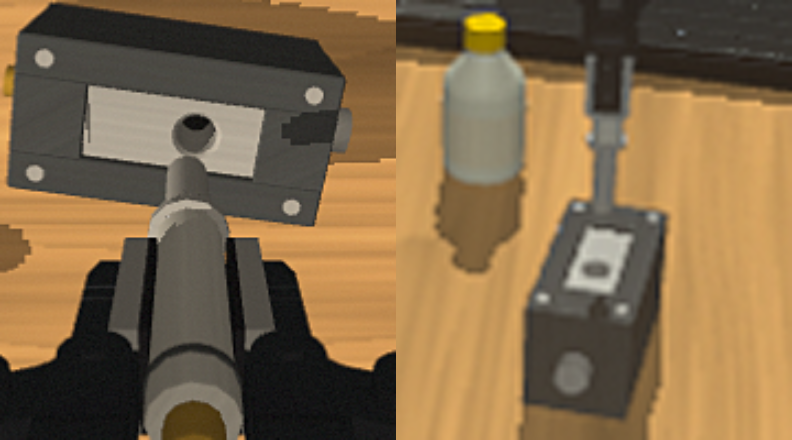

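The wrist view shows the bore at about (279,210) and the thin end at about (274,225). In the side view the end is at (302,157) and the bore at (301,171). I'll lower to just above the slide and compare them there.

>>> carry_out:
  linear:
    - [0,0.001,-0.011]
    - [0,0.001,-0.011]
    - [0,0.001,-0.011]
    - [0,0.001,-0.011]
    - [0,0.001,-0.01]
    - [0,0,0]
    - [0,0,0]
    - [0,0,0]
  angular:
    - [-0.03,-0.05,0]
    - [0,0,0]
    - [0,0,0]
    - [0,0,0]
    - [0,0,0]
    - [0,0,0]
    - [0,0,0]
    - [0,0,0]
  hand: [0,0,0,0,0,0,0,0]

```text
clock: 5.42
position: [0.5298, -0.1324, 0.3027]
ee_rot: [0.0, -0.0, 1.0, -0.0]
contact_force: [-0.4, 0.4, -1.4]
width: 0.0148
gripper_force: 48.4
```

Run:
```python
from h import *
todo([.5295,-.1345,.332],*frame([0,0,1]))
s=manip.get_state();c=cam("wrist",(s['position'],s['ee_rot']))
w=manip.get_image("wrist");d=manip.get_image("side")
p=s['position'];print(proj(c,[p-[0,0,.235],p-[0,0,.195],[.5295,-.1345,.06]]),proj(cam("side"),[p-[0,0,.235],p-[0,0,.195],[.5295,-.1345,.06]]))
o=np.hstack([cv2.resize(w[170:270,230:320],(396,440),interpolation=cv2.INTER_CUBIC),cv2.resize(d[140:190,275:320],(396,440),interpolation=cv2.INTER_CUBIC)])
cv2.imwrite("pics/a3.png",o[...,::-1])
```

```text
clock 5.4167 pos [ 0.5298 -0.1324  0.3027] lin total share [-0.0007 -0.0042  0.0585] rot total share [ 0.006  0.004 -0.007]
[[276.30299913 226.26202716]
 [276.2190564  253.54679525]
 [273.23470071 221.54186163]] [[299.7811929  168.42751311]
 [300.65201071 153.44422513]
 [299.81678302 170.74382671]]
```

View pics/a3.png

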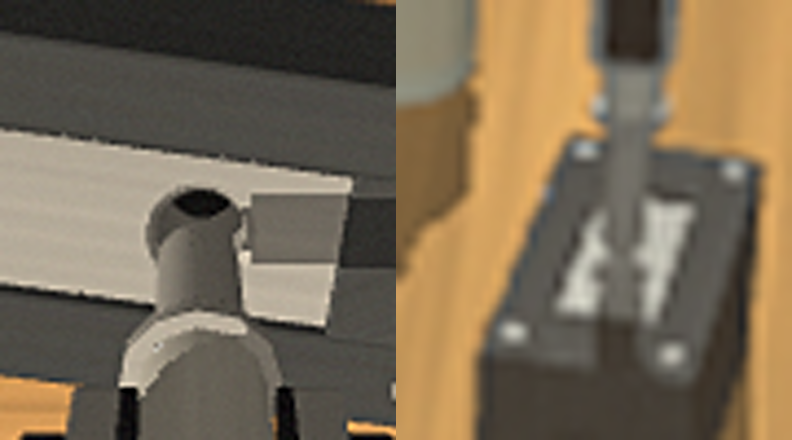

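Close up, the bore chamfer in the wrist crop is centred about 5 px left of the shaft, so the mic is about 1 mm too far in +y. The x alignment is good in both views. I'll correct y and insert gently.

>>> carry_out:
  linear:
    - [0,-0.002,0]
    - [0,0,-0.005]
    - [0,0,-0.005]
    - [0,0,-0.005]
    - [0,0,-0.005]
    - [0,0,-0.004]
    - [0,0,0]
    - [0,0,0]
  angular:
    - [0,0,0]
    - [0,0,0]
    - [0,0,0]
    - [0,0,0]
    - [0,0,0]
    - [0,0,0]
    - [0,0,0]
    - [0,0,0]
  hand: [0,0,0,0,0,0,0,0]

```text
clock: 6.18
position: [0.5297, -0.1332, 0.2904]
ee_rot: [-0.0, -0.0, 1.0, 0.0]
contact_force: [0.5, 0.7, -1.4]
width: 0.0148
gripper_force: 48.4
```

>>> carry_out:
  linear:
    - [0,0,-0.005]
    - [0,0,-0.005]
    - [0,0,-0.005]
    - [0,0,-0.005]
    - [0,0,-0.005]
    - [0,0,-0.005]
    - [0,0,0]
    - [0,0,0]
  angular:
    - [0,0,0]
    - [0,0,0]
    - [0,0,0]
    - [0,0,0]
    - [0,0,0]
    - [0,0,0]
    - [0,0,0]
    - [0,0,0]
  hand: [0,0,0,0,0,0,0,0]

```text
clock: 6.85
position: [0.5296, -0.1333, 0.2753]
ee_rot: [-0.0, -0.0, 1.0, 0.0]
contact_force: [0.3, 1.7, -1.4]
width: 0.0144
gripper_force: 48.2
```

>>> carry_out:
  linear:
    - [0,0,-0.005]
    - [0,0,-0.005]
    - [0,0,-0.005]
    - [0,0,-0.005]
    - [0,0,-0.005]
    - [0,0,0]
    - [0,0,0]
  angular:
    - [0,0,0]
    - [0,0,0]
    - [0,0,0]
    - [0,0,0]
    - [0,0,0]
    - [0,0,0]
    - [0,0,0]
  hand: [0,0,0,0,0,0,0]

```text
clock: 7.43
position: [0.5298, -0.1333, 0.2643]
ee_rot: [0.001, -0.0, 1.0, -0.0]
contact_force: [-0.8, 2.7, 6.7]
width: 0.0149
gripper_force: 49.0
```

>>> carry_out:
  linear:
    - [0,0,-0.004]
    - [0,0,-0.004]
    - [0,0,-0.004]
    - [0,0,0]
    - [0,0,0]
  angular:
    - [0,0,0]
    - [0,0,0]
    - [0,0,0]
    - [0,0,0]
    - [0,0,0]
  hand: [0,0,0,0,0]

```text
clock: 7.85
position: [0.5299, -0.1333, 0.2585]
ee_rot: [0.001, -0.0, 1.0, -0.0]
contact_force: [-0.7, 2.2, 6.3]
width: 0.0147
gripper_force: 49.1
```

>>> carry_out:
  linear:
    - [0,0,-0.003]
    - [0,0,-0.003]
    - [0,0,0]
    - [0,0,0]
  angular:
    - [0,0,0]
    - [0,0,0]
    - [0,0,0]
    - [0,0,0]
  hand: [0,0,0,0]

```text
clock: 8.18
position: [0.5299, -0.1333, 0.2555]
ee_rot: [0.001, -0.0, 1.0, -0.0]
contact_force: [-0.1, 3.5, 9.3]
width: 0.0147
gripper_force: 49.2
```

>>> carry_out:
  linear:
    - [0,0,-0.003]
    - [0,0,-0.003]
    - [0,0,0]
    - [0,0,0]
  angular:
    - [0,0,0]
    - [0,0,0]
    - [0,0,0]
    - [0,0,0]
  hand: [0,0,0,0]

```text
clock: 8.52
position: [0.53, -0.1336, 0.2545]
ee_rot: [0.001, -0.0, 1.0, -0.001]
contact_force: [-4.4, 3.5, 19.7]
width: 0.0149
gripper_force: 49.9
```

>>> carry_out:
  linear:
    - [0,0,-0.003]
    - [0,0,0]
    - [0,0,0]
  angular:
    - [0,0,0]
    - [0,0,0]
    - [0,0,0]
  hand: [0,0,0]

```text
clock: 8.77
position: [0.5299, -0.1335, 0.2544]
ee_rot: [0.002, -0.0, 1.0, -0.001]
contact_force: [-6.2, 3.7, 28.9]
width: 0.0149
gripper_force: 51.0
```

Run:
```python
from h import *
w=manip.get_image("wrist");d=manip.get_image("side")
o=np.hstack([cv2.resize(w[170:270,230:320],(396,440),interpolation=cv2.INTER_CUBIC),cv2.resize(d[140:190,275:320],(396,440),interpolation=cv2.INTER_CUBIC)])
cv2.imwrite("pics/a4.png",o[...,::-1])
```

```text
(no output)
```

View pics/a4.png

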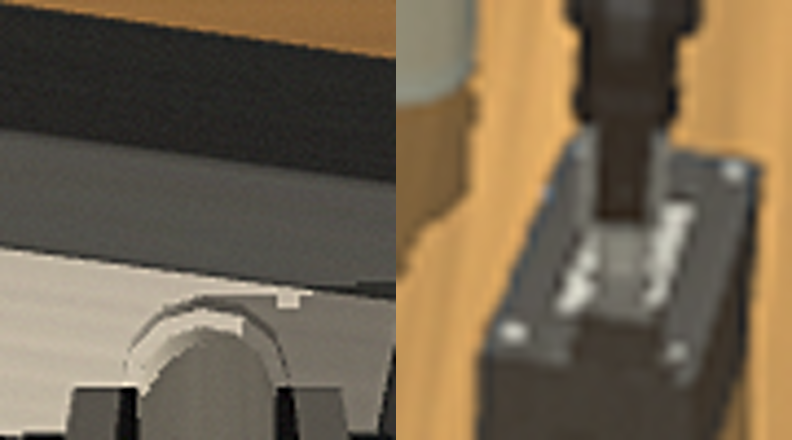

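The collar is on the slide: in the wrist crop it meets the slide surface, and 9 N of extra push moved it only 0.1 mm. I'll ease the push off, open and retreat upward.

>>> carry_out:
  linear:
    - [0,0,0.004]
    - [0,0,0.003]
    - [0,0,0]
    - [0,0,0]
    - [0,0,0]
    - [0,0,0]
    - [0,0,0]
    - [0,0,0]
  angular:
    - [0,0,0]
    - [0,0,0]
    - [0,0,0]
    - [0,0,0]
    - [0,0,0]
    - [0,0,0]
    - [0,0,0]
    - [0,0,0]
  hand: [0,0,0,0.3,0.5,0.6,0.7,0.7]

```text
clock: 9.53
position: [0.5296, -0.1335, 0.2527]
ee_rot: [-0.0, -0.0, 1.0, -0.0]
contact_force: [-0.5, -0.6, -0.1]
width: 0.0598
gripper_force: 0.0
```

>>> carry_out:
  linear:
    - [0,0,0]
    - [0,0,0]
    - [0,0,0.03]
    - [0,0,0.05]
    - [0,0,0.06]
    - [0,0,0.06]
    - [0,0,0.06]
    - [0,0,0]
  angular:
    - [0,0,0]
    - [0,0,0]
    - [0,0,0]
    - [0,0,0]
    - [0,0,0]
    - [0,0,0]
    - [0,0,0]
    - [0,0,0]
  hand: [0.8,0.8,0.8,0.8,0.8,0.8,0.8,0.8]

```text
clock: 10.2
position: [0.5312, -0.1339, 0.3895]
ee_rot: [0.006, -0.0, 1.0, -0.002]
contact_force: [0.8, 0.1, 0.5]
width: 0.068
gripper_force: 0.0
```

Run:
```python
from h import *
s=manip.get_state();print(s['position'],s['width'],s['contact_force'])
d=manip.get_image("side");w=manip.get_image("wrist")
b=np.array([.5297,-.1335,0])
print(proj(cam("side"),[b+[0,0,z] for z in(.060,.064,.138)])) 
o=np.hstack([cv2.resize(w[120:320,190:370],(396,440),interpolation=cv2.INTER_CUBIC),cv2.resize(d[110:200,260:341],(396,440),interpolation=cv2.INTER_CUBIC)])
cv2.imwrite("pics/a5.png",o[...,::-1])
```

```text
[ 0.53122054 -0.13393032  0.38949853] 0.06803139898429017 [0.80147501 0.10204229 0.53099343]
[[299.70648749 170.97902989]
 [299.7911733  169.53076998]
 [301.42996015 141.33434089]]
```

View pics/a5.png

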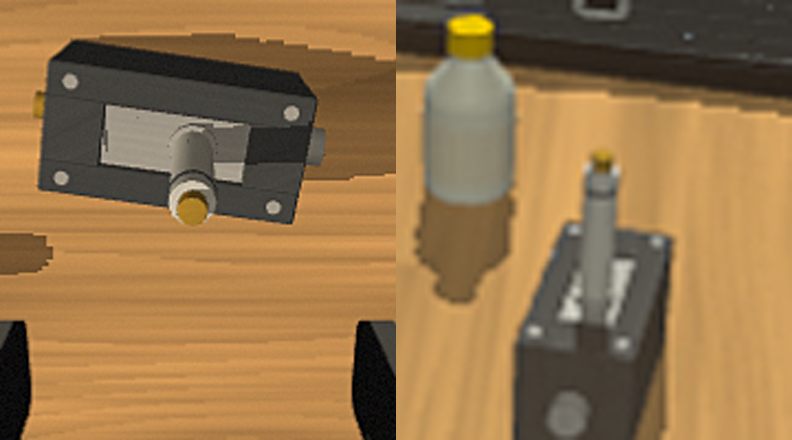

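The mic stands upright and free. Its gold end in the side view is at (301.9,141.7), and the predicted position for fully home is (301.4,141.3). I'll hand in.

```bash
python3 -c "
from rig import manip;print(manip.sign_off())"
```

```text
the job is handed in; nothing more can be done
None
```

The microphone is out of its rest and stands upright in the coupler bore, released, with its collar home on the slide to within what the cameras can show; I handed the job in at about 10 s on the clock, wrist force peaked at about 29 N in the readings, and nothing else on the bench was touched as far as I could see.

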